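Sort the front-door shelf

TASK

Tidy the glass shelf by the front door: the chrome weight and the grey grip ring go side by side, both flat on the bottom of the long training tray; the white pill box goes flat on the bottom of the small wooden tray, lengthwise; and the car fob and the door key go in the steel bowl. Set the weight down gently rather than letting it drop, and leave the bottle and the glasses case where they are.

Things in the scene. Friction and masses are not known exactly. Their poses are not given: they have to be found in the camera images.
- weight_center (a point): Small chrome hand weight (0.5 to 0.8 kg), standing upright: a round steel body 56 mm across and 36 mm high with a loop handle on top, 72 mm high in all. The loop's top bar is round, 12 mm thick, runs along the local x axis (about 34 mm of straight bar) and its axis is 30 mm above this point; the free gap between the bar and the body is 24 mm high. The point is on the vertical axis, half-way up (36 mm above its underside).
- ring_center (a point): Grey silicone hand-grip ring lying flat: 60 mm outside diameter, 34 mm hole, 25 mm high, firm. The point is its centre, half-way up (12.5 mm above its underside).
- pillbox_center (a point): White plastic pill box with fine grey lid lines: 86 mm long (local x), 40 mm wide (local y), 24 mm high. The point is its centre, half-way up (12 mm).
- fob_center (a point): Black car remote fob lying flat: 62 mm long (local x), 34 mm wide (local y), 16 mm thick, with three grey buttons and a small steel loop at the +x end. The point is its centre, half-way up (8 mm).
- key_center (a point): Door key lying flat: black plastic head 30 mm long (x), 28 mm wide (y), 12 mm thick, and a flat brass blade 9 mm wide, 4 mm thick, that reaches to 55 mm from this point along local +x. The point is the centre of the head, half-way up (6 mm); the head holds most of the weight.
- gym_tray: The training tray: dark steel, fixed, the larger of the two trays: 92 mm (local x) by 180 mm (local y) outside, 12 mm high in all; 4 mm floor and 4 mm walls, so 84 x 172 mm inside with a lip 8 mm above the floor. The origin is the centre of its underside.
- pill_tray: The small wooden tray, fixed: 70 mm (local x) by 114 mm (local y) outside, 12 mm high in all; 4 mm floor and 4 mm walls, so 62 x 106 mm inside with a lip 8 mm above the floor. The origin is the centre of its underside.
- key_bowl: Stainless steel key bowl, round, fixed: 156 mm across at the rim, 36 mm high, 3 mm wall flaring outward from a flat inner floor about 114 mm across and 4 mm above the shelf. The origin is the centre of its underside.
- bottle_center (a point): Blue drinking bottle with a black flip-top lid, standing loose: 72 mm across, 202 mm high. Not to be moved. The point is on its axis, 100 mm up.
- case_center (a point): Hard black glasses case, loose: 160 mm (local x) by 62 mm by 44 mm high. Not to be moved. The point is its centre, 22 mm up.
Things that resemble listed ones, but are neither listed nor needed, are in the scene too. What is shaped like the part that bears key_center but blue or green is not meant.

How it is judged (in metres and radians):
At the end, for the whole second after the job is handed in: Weight and ring flat on the training tray's floor (centres within 20 mm and 64 mm of its midlines); pill box flat on the small tray's floor, within 18 mm and 0.35 rad; fob and key head within 55 mm of the bowl's axis, below 45 mm; flat means 0.08 rad; all released and at rest (x of weight_center in the frame of gym_tray between -0.02 and 0.02 m and y of weight_center in the frame of gym_tray between -0.064 and 0.064 m and z of weight_center in the frame of gym_tray below 0.045 m and angle between each of weight_center, ring_center, pillbox_center's own z axis and vertical below 0.08 rad and x of ring_center in the frame of gym_tray between -0.02 and 0.02 m and y of ring_center in the frame of gym_tray between -0.064 and 0.064 m and z of ring_center in the frame of gym_tray below 0.0215 m and x of pillbox_center in the frame of pill_tray between -0.018 and 0.018 m and y of pillbox_center in the frame of pill_tray between -0.018 and 0.018 m and z of pillbox_center in the frame of pill_tray below 0.021 m and angle between the x axis of pillbox_center and the y axis of pill_tray, either way round below 0.35 rad and horizontal distance between each of fob_center, key_center and key_bowl below 0.055 m and z of each of fob_center, key_center in the frame of key_bowl below 0.045 m and linear speed of each of weight, ring, pillbox, fob, key below 0.02 m/s); the robot touches nothing.
It fails at once if the weight is let fall (moves faster than 0.6 m/s while not held) (linear speed of weight above 0.6 m/s and contact force between the fingers and weight below 0.1 N).
It fails at once if the drinking bottle is moved by more than 30 mm (distance of bottle_center from where it was at the start of the episode above 0.03 m).
It fails at once if the glasses case is moved by more than 30 mm (distance of case_center from where it was at the start of the episode above 0.03 m).
It also fails if it takes over 120 s, if anything falls off the work surface, if the arm or the gripper's body presses on something with over 40 N, if the wrist force passes 120 N, or if a joint passes its speed limit or range.

ROBOT

A 6-joint arm with a two-finger parallel gripper is mounted at the origin on the work surface. World frame = base frame: x ahead of the robot, y to its left, z up, the work surface at z = 0. Lengths are in m, angles in degrees, forces in N, time in s.
With the tool pointing down it reaches from about 0.375 to 0.9 m from the base axis. Payload 3.1 kg.
Tool frame: the origin (TCP) lies between the finger pads; the fingertips stand 22 mm ahead of it and the grasp point (between the pads) lies 3 mm ahead of it; z points along the fingers, y is the line along which they close (so a half turn about z gives the same grasp; the last joint's range is limited). The gripper opens to 87 mm and grips with 3 to 60 N. Pads are 19 mm wide; open, the fingers measure 117 mm over their backs; the gripper's body (75 mm by 190 mm) begins 51 mm behind the grasp point.
Start: joints at [-87.29, 30.224, 82.088, -0, 67.689, -10.227], TCP at [0.14, -0.609, 0.245] pointing down, gripper open.
Joint ranges: [-176.69, 176.69], [-43.24, 126.21], [12.49, 139.97], [-82, 262], [0, 151.66], [-163.58, 163.58]. Speed limits (degrees/s): [159.86, 159.86, 180, 180, 180, 180].

INTERFACE

Orientations are given as a 3x3 rotation matrix whose columns are the frame's x, y, z axes.
In Python, from rig import bot, capture, search_frame, outline_of, spot_point gives the robot as it stands.
- The arm moves only by the tool jog_arm, never from a script. Its argument "rows" is text: rows parted by semicolons, each of 7 numbers parted by spaces: the opening, from 0 (shut) to 1 (fully open), then the shift along the tool's x, y, z as a fraction of full scale, then the turn, a rotation vector about the tool's x, y, z as a fraction of full scale. A call has 1 to 20 rows; each row is the pose to reach, as a shift and turn from the pose commanded when the call began, along the tool's axes at that moment; what a row does not reach only later rows make up. Full scale, the value 1, is 0.5 m for a shift and pi/4 rad for a turn. A row lasts 1/12 s, in which the tool goes at most 41.7 mm and 7.16 degrees, less where a joint would pass 70% of its speed; a pose out of reach is approached as far as the arm can. A call with a number of a shift or a turn outside -1 to 1 is refused whole. A call with a gripper value outside its range is refused whole. The fingers move at their own pace and stop on an object; the grip force is fixed at half the most. Time passes only in rows, so rows that repeat a pose let the fingers close. It gives the time, the measured TCP pose, the force, the opening and the grip force at its end, in the units of the state.
- bot.read_state(): the state, without advancing time (a new reading comes with each control period).
- capture(name): name is "side" or "top" or "wrist"; returns a dict with "pixels" (420x560x3 uint8, red, green, blue), "fx", "fy", "cx", "cy" (pixels), "R" (3x3) and "t" (3): a world point X has camera coordinates R X + t; the wrist camera has in their place "mount" (4x4, takes a point from camera to tool coordinates, whose origin is the TCP and whose axes are the flange's). Camera axes: x right, y down, z forward; pixel columns grow to the right and rows downward; lengths in m; the calibration is good to about 2 mm. The wrist camera is an equidistant fisheye: a pixel r from the principal point sees the ray r / f radians off the axis. A picture is of the moment at which its call begins: read the wrist's pose just before it. There is no depth.
- bot.hand_in(): hands the job in; it is judged then, once.
Trained networks look in a picture, given as the dict that the camera call returned (one of the last four; its "shot" number tells which), for a name from the list of things; names that differ only in an ending like _2 or _b are one class to them, and where a whole thing is asked for, a point or a joint stands for the part that bears it (a point fixed in the world has none). Each returns a list of dicts, best first, with "conf" (0 to 1); they miss things now and then, are a little off and sometimes report something else, mostly with a low value. They report only what shows in the picture. A call takes as long as a camera call. They do not tell look-alikes from the thing itself.
- search_frame(label, picture): "point" ([x, y, z] in m, in world coordinates, good to about 4 mm: the middle of the surface that is visible of it).
- outline_of(label, picture): "region" (420x560 bool, what is visible of it).
- spot_point(label, picture): "point" ([x, y, z] in m, in world coordinates, good to about 4 mm: a listed point, or the origin of a listed thing).
The state is a dict: "time_s": time; "joint_positions": joint angles; "qvel": joint speeds; "tau": joint torques, N m; "position": TCP position; "tcp_rot": TCP orientation; "force": force on the tool from outside, world axes, zero at the start; "moment": the same for the moment, N m; "opening": opening from 0.0 (shut) to 1.0 (fully open); "grasp_force": force on a finger pad.
Only numpy, scipy, OpenCV 4.12 (cv2) and the standard library are available. Lean on these libraries where they do the work, as an engineer would, in place of code of your own. Each camera call takes 0.05 s, during which the arm holds its last target. There are 200 camera calls.

## Working session

There is one attempt and no reset: what is moved stays moved. The work goes in short steps, Python scripts to look and compute and a tool call to move; the robot and the scene stay as the last step left them, time stands still between calls to the robot, and variables do not carry over. Pictures are saved under pics/ and viewed, at most 14 in all, crops included, and the job is handed in when it is done.

Besides the shell and the picture viewer there is one more tool, called as name(argument=value, ...) on one line, values as JSON. jog_arm: Moves the arm, as the interface text tells. Its arguments: {"type":"object","properties":{"rows":{"type":"string"}},"required":["rows"]}

```bash
mkdir -p pics; ls; cat > h.py <<'E'
import numpy as np, cv2
from rig import bot, capture, search_frame, outline_of, spot_point
def save(p,n,crop=None,s=1):
    im=p["pixels"][:,:,::-1]
    if crop: x0,y0,x1,y1=crop; im=im[y0:y1,x0:x1]
    cv2.imwrite("pics/"+n,cv2.resize(im,None,fx=s,fy=s,interpolation=cv2.INTER_CUBIC))
def proj(p,X):
    c=p["R"]@np.array(X)+p["t"]; return np.array([p["fx"]*c[0]/c[2]+p["cx"],p["fy"]*c[1]/c[2]+p["cy"]])
def unproj(p,uv,z):
    R=np.array(p["R"]);o=-R.T@np.array(p["t"])
    d=R.T@np.array([(uv[0]-p["cx"])/p["fx"],(uv[1]-p["cy"])/p["fy"],1.]); return o+d*(z-o[2])/d[2]
E
python3 - <<'E'
from h import *
for n in ("top","side"):
    p=capture(n); save(p,n+"0.png",s=1.4)
    print(n,"cam at",-np.array(p["R"]).T@np.array(p["t"]))
    for l in "weight_center ring_center pillbox_center fob_center key_center gym_tray pill_tray key_bowl bottle_center case_center".split():
        for r in spot_point(l,p)[:4]:
            print(l,round(r["conf"],2),np.round(r["point"],3),np.round(proj(p,r["point"])))
print(bot.read_state())
E
```

```text
pics
top cam at [ 0.30272149 -0.00362503  1.12874291]
weight_center 0.66 [0.433 0.008 0.035] [281. 235.]
ring_center 0.55 [0.436 0.264 0.014] [195. 235.]
pillbox_center 0.81 [ 0.448 -0.266  0.012] [374. 230.]
key_center 0.66 [ 0.316 -0.179  0.008] [346. 275.]
key_center 0.62 [ 0.454 -0.135  0.005] [329. 229.]
key_center 0.53 [ 0.332 -0.306  0.006] [389. 270.]
gym_tray 0.85 [0.629 0.235 0.001] [207. 173.]
pill_tray 0.76 [ 0.625 -0.01   0.003] [287. 174.]
key_bowl 0.95 [ 0.61  -0.234  0.004] [360. 178.]
key_bowl 0.3 [ 0.452 -0.133  0.004] [328. 229.]
bottle_center 0.69 [ 0.602 -0.436  0.098] [439. 171.]
case_center 0.82 [0.534 0.445 0.024] [135. 202.]
side cam at [ 0.35249848 -0.73339208  0.91239577]
weight_center 0.84 [0.431 0.005 0.033] [255. 215.]
ring_center 0.69 [0.431 0.264 0.013] [244. 156.]
pillbox_center 0.8 [ 0.446 -0.262  0.01 ] [278. 308.]
fob_center 0.64 [0.435 0.144 0.007] [250. 185.]
key_center 0.66 [ 0.454 -0.133  0.011] [272. 261.]
key_center 0.61 [ 0.32  -0.175  0.003] [221. 285.]
key_center 0.47 [ 0.336 -0.305  0.006] [233. 334.]
gym_tray 0.71 [0.629 0.233 0.003] [30
[... 357 characters left out ...]
129799e-04,
        6.76901310e+01, -1.02270171e+01]), 'qvel': array([ 0.04277892,  0.01530893, -0.05036019, -0.02623336,  0.00505846,
       -0.05184813]), 'tau': array([-1.14638569e-03, -4.40030408e+01, -1.76984829e+01,  6.32776343e-02,
        5.05126698e-02, -2.26130402e-05]), 'position': array([ 0.13996076, -0.60908419,  0.24452835]), 'tcp_rot': array([[ 9.74615112e-01,  2.23886988e-01, -1.68725014e-08],
       [ 2.23886987e-01, -9.74615110e-01,  6.90314461e-05],
       [ 1.54387983e-05, -6.72828681e-05, -9.99999998e-01]]), 'force': array([ 0.44392557, -0.10478513,  0.20938384]), 'moment': array([ 0.00987202, -0.01167491,  0.00430208]), 'grasp_force': 0.0, 'opening': 0.9944888899250527}
```

```bash
python3 - <<'E'
from h import *
p=capture("top"); save(p,"top1.png",(170,130,420,310),3.2)
p=capture("side"); save(p,"side1.png",(190,120,390,360),2.5)
E
```

```text
(no output)
```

View pics/top1.png

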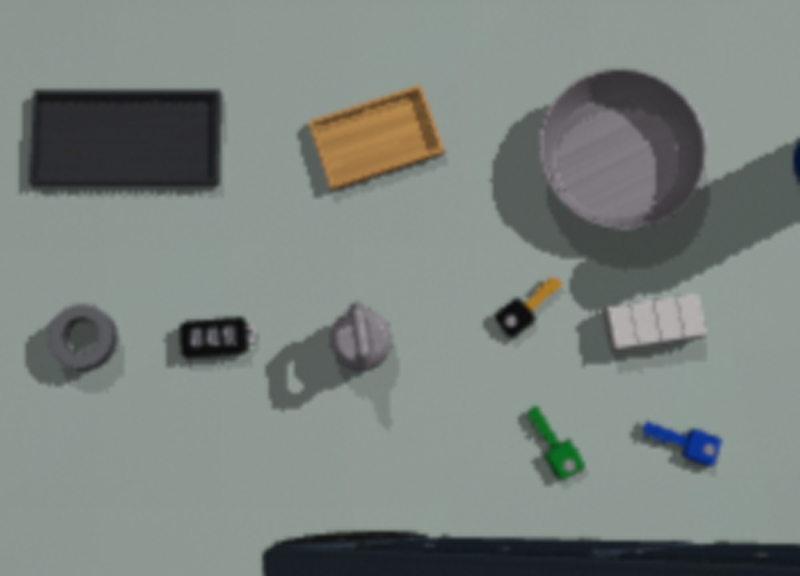

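View pics/side1.png

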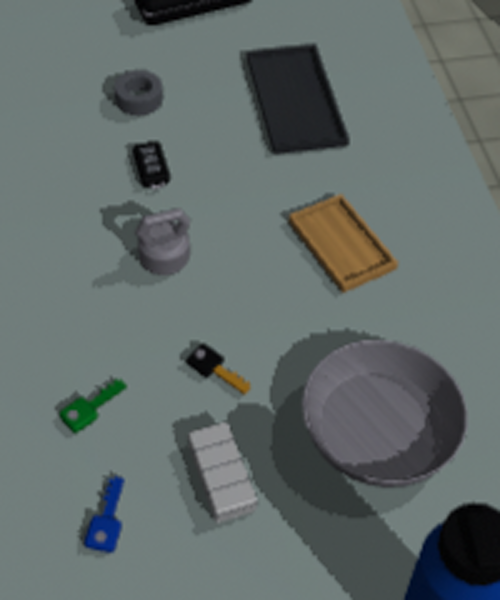

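```bash
cat >> h.py <<'E'
def rect(p,l,z,near=None):
    "minAreaRect of outline unprojected to height z: centre, size, long-axis yaw"
    for r in outline_of(l,p)[:4]:
        v,u=np.nonzero(r["region"])
        W=np.array([unproj(p,(a,b),z)[:2] for a,b in zip(u,v)])
        c,s,a=cv2.minAreaRect((W*1000).astype(np.float32))
        if s[0]<s[1]: a+=90; s=s[::-1]
        ev=np.linalg.svd(W-W.mean(0),full_matrices=False)[2][0]
        print(p["shot"],l,round(r["conf"],2),"c",np.round(c),"size",np.round(s),"yaw",round((a+90)%180-90,1),"pca",round(np.degrees(np.arctan2(ev[1],ev[0])),1))
E
python3 - <<'E'
from h import *
for n in ("top","side"):
    p=capture(n)
    for l,z in dict(pillbox_center=.02,fob_center=.012,key_center=.008,gym_tray=.012,pill_tray=.012,ring_center=.02,weight_center=.05,case_center=.04).items(): rect(p,l,z)
    print(n,[np.round(r["point"],3) for r in spot_point("fob_center",p)])
    save(p,"w"+n+".png",(265,215,300,255) if n=="top" else (235,190,275,230),10)
a,b=cv2.imread("pics/wtop.png"),cv2.imread("pics/wside.png"); cv2.imwrite("pics/w.png",np.hstack([cv2.resize(a,(350,400)),b]))
E
```

```text
5 pillbox_center 0.88 c [ 445. -264.] size [89. 40.] yaw -80.9 pca 99.1
5 fob_center 0.62 c [435. 137.] size [63. 34.] yaw -85.6 pca 93.0
5 key_center 0.71 c [ 465. -153.] size [66. 27.] yaw -45.9 pca 130.3
5 key_center 0.6 c [ 339. -287.] size [70. 28.] yaw 67.6 pca -110.7
5 key_center 0.5 c [ 339. -172.] size [66. 25.] yaw 25.2 pca -149.6
5 gym_tray 0.58 c [627. 228.] size [181.  95.] yaw 89.5 pca -91.3
5 pill_tray 0.75 c [626. -13.] size [120.  76.] yaw -72.2 pca 108.2
5 ring_center 0.79 c [435. 262.] size [66. 59.] yaw 89.6 pca -109.2
5 case_center 0.8 c [531. 434.] size [162.  68.] yaw 12.0 pca -167.3
top [array([0.437, 0.137, 0.008])]
6 pillbox_center 0.87 c [ 444. -267.] size [93. 43.] yaw -83.0 pca -81.6
6 fob_center 0.46 c [434. 138.] size [71. 33.] yaw -87.1 pca -87.9
6 key_center 0.76 c [ 463. -152.] size [69. 28.] yaw -51.8 pca -50.2
6 key_center 0.67 c [ 339. -286.] size [71. 29.] yaw 66.8 pca -110.0
6 key_center 0.52 c [ 338. -169.] size [67. 27.] yaw 29.6 pca -147.9
6 gym_tray 0.69 c [628. 227.] size [192.  97.] yaw -89.6 pca -89.0
6 pill_tray 0.78 c [624. -12.] size [122.  74.] yaw -70.6 pca -70.4
6 ring_center 0.84 c [434. 259.] size [83. 56.] yaw 82.0 pca -97.1
6 weight_center 0.65 c [427. -11.] size [89. 55.] yaw 81.0 pca -101.0
6 case_center 0.78 c [534. 422.] size [165.  96.] yaw 13.5 pca -160.6
side [array([0.536, 0.446, 0.019]), array([0.436, 0.144, 0.008])]
```

View pics/w.png

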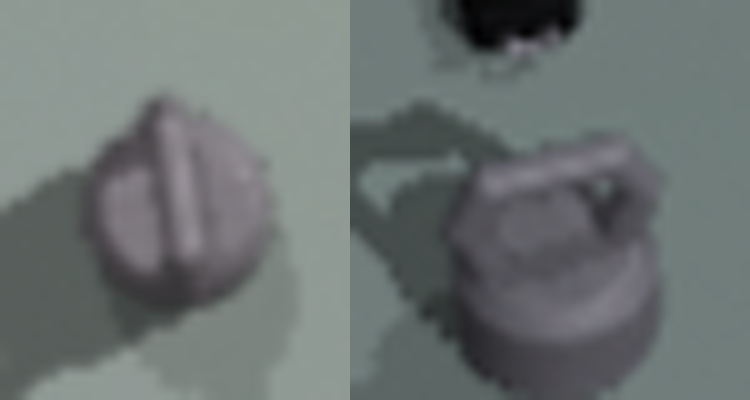

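```bash
cat >> h.py <<'E'
from scipy.spatial.transform import Rotation as Ro
def plan(x,y,z,yaw,label=""):
    "fractions (shift, turn) from the present pose to tool-down at x y z with tool x at yaw"
    s=bot.read_state(); R=np.array(s["tcp_rot"])
    c,q=np.cos(np.radians(yaw)),np.sin(np.radians(yaw))
    T=np.array([[c,q,0],[q,-c,0],[0,0,-1.]])
    d=np.array([x,y,z])-s["position"]
    v=Ro.from_matrix(R.T@T).as_rotvec()/(np.pi/4)
    print(label,"shift",np.round(R.T@d/.5,3),"turn",np.round(v,3),"rows>=",round(max(np.linalg.norm(d)/.0417,np.degrees(np.linalg.norm(v)*np.pi/4)/7.16),1))
E
python3 - <<'E'
from h import *
p=capture("side"); a,b=unproj(p,(249,208.5),.068),unproj(p,(263,205),.068); print(a,b,np.degrees(np.arctan2(*(b-a)[1::-1])))
p=capture("top"); a,b=unproj(p,(284.2,240.5),.07),unproj(p,(281.8,226.5),.07); print(a,b,np.degrees(np.arctan2(*(b-a)[1::-1])))
plan(.40,-.27,.2,56); plan(.446,-.265,.15,99)
E
```

```text
[0.41480238 0.00077623 0.068     ] [0.45263559 0.00665984 0.068     ] 8.839514703984387
[ 0.41205613 -0.00100014  0.07      ] [0.45159305 0.00548155 0.07      ] 9.31026354158999
 shift [ 0.659 -0.545  0.089] turn [-0.     0.    -0.957] rows>= 10.3
 shift [ 0.751 -0.534  0.189] turn [-0.     0.    -1.912] rows>= 12.0
```

jog_arm(rows="0.65 0.66 -0.545 0.09 0 0 -0.957;0.65 0.66 -0.545 0.09 0 0 -0.957;0.65 0.66 -0.545 0.09 0 0 -0.957;0.65 0.66 -0.545 0.09 0 0 -0.957;0.65 0.66 -0.545 0.09 0 0 -0.957;0.65 0.66 -0.545 0.09 0 0 -0.957;0.65 0.66 -0.545 0.09 0 0 -0.957;0.65 0.66 -0.545 0.09 0 0 -0.957;0.65 0.66 -0.545 0.09 0 0 -0.957;0.65 0.66 -0.545 0.09 0 0 -0.957;0.65 0.66 -0.545 0.09 0 0 -0.957;0.65 0.66 -0.545 0.09 0 0 -0.957;0.65 0.66 -0.545 0.09 0 0 -0.957;0.65 0.66 -0.545 0.09 0 0 -0.957")

```text
time_s: 3.47
position: [0.4006, -0.2706, 0.1998]
tcp_rot: [[0.559, 0.829, 0.0], [0.829, -0.559, -0.001], [-0.001, 0.001, -1.0]]
force: [-0.4, 0.1, -0.4]
opening: 0.651
grasp_force: 0.0
```

```bash
python3 - <<'E'
from h import *
plan(.446,-.265,.15,99)
E
```

```text
shift [0.06  0.069 0.1  ] turn [ 0.001  0.001 -0.956] rows>= 6.0
```

jog_arm(rows="0.65 0.06 0.069 0.1 0 0 -0.956;0.65 0.06 0.069 0.1 0 0 -0.956;0.65 0.06 0.069 0.1 0 0 -0.956;0.65 0.06 0.069 0.1 0 0 -0.956;0.65 0.06 0.069 0.1 0 0 -0.956;0.65 0.06 0.069 0.1 0 0 -0.956;0.65 0.06 0.069 0.1 0 0 -0.956;0.65 0.06 0.069 0.1 0 0 -0.956;0.65 0.06 0.069 0.1 0 0 -0.956")

```text
time_s: 4.22
position: [0.4456, -0.2652, 0.1497]
tcp_rot: [[-0.152, 0.988, 0.0], [0.988, 0.152, -0.0], [-0.0, 0.0, -1.0]]
force: [-0.4, -0.5, -0.6]
opening: 0.65
grasp_force: 0.0
```

```bash
cat >> h.py <<'E'
def wray(p,s,uv,z):
    "world point at height z seen at wrist pixel"
    M=np.array(p["mount"]); a=np.array([(uv[0]-p["cx"]),(uv[1]-p["cy"])]); r=np.hypot(*a); th=r/p["fx"]
    d=np.array([*(a/max(r,1e-9)*np.sin(th)),np.cos(th)])
    R=np.array(s["tcp_rot"]); o=R@M[:3,3]+s["position"]; d=R@M[:3,:3]@d
    return o+d*(z-o[2])/d[2]
def wrect(l,z,k=3):
    s=bot.read_state(); p=capture("wrist")
    for r in outline_of(l,p)[:k]:
        v,u=np.nonzero(r["region"])
        W=np.array([wray(p,s,(a,b),z)[:2] for a,b in zip(u,v)])
        c,sz,a=cv2.minAreaRect((W*1000).astype(np.float32))
        if sz[0]<sz[1]: a+=90; sz=sz[::-1]
        print(l,round(r["conf"],2),"px",u.mean().round(),v.mean().round(),"c",np.round(c),"size",np.round(sz),"yaw",round((a+90)%180-90,1))
    for r in spot_point(l,p)[:k]: print("  spot",round(r["conf"],2),np.round(r["point"],3))
    return p
E
python3 - <<'E'
from h import *
p=wrect("pillbox_center",.024); wrect("key_center",.012); save(p,"wr1.png")
E
```

```text
pillbox_center 0.67 px 281.0 199.0 c [ 448. -262.] size [86. 41.] yaw -81.8
  spot 0.61 [ 0.447 -0.261  0.014]
key_center 0.73 px 162.0 207.0 c [ 345. -283.] size [69. 27.] yaw 64.4
key_center 0.69 px 317.0 71.0 c [ 466. -152.] size [69. 28.] yaw -50.1
key_center 0.62 px 170.0 81.0 c [ 342. -167.] size [69. 28.] yaw 32.4
  spot 0.77 [ 0.335 -0.302  0.006]
  spot 0.64 [ 0.452 -0.14   0.006]
  spot 0.6 [ 0.32  -0.177  0.006]
```

View pics/wr1.png

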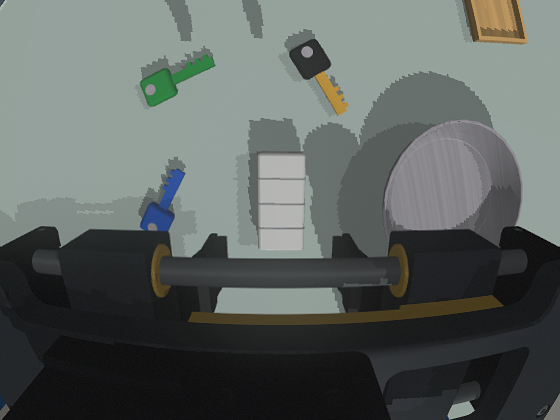

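jog_arm(rows="0.65 0.005 0.004 0.12 0 0 0;0.65 0.005 0.004 0.18 0 0 0;0.65 0.005 0.004 0.21 0 0 0;0.65 0.005 0.004 0.233 0 0 0;0.65 0.005 0.004 0.233 0 0 0;0 0.005 0.004 0.233 0 0 0;0 0.005 0.004 0.233 0 0 0;0 0.005 0.004 0.233 0 0 0;0 0.005 0.004 0.233 0 0 0;0 0.005 0.004 0.233 0 0 0;0 0.005 0.004 0.233 0 0 0;0 0.005 0.004 0.1 0 0 0;0 0.005 0.004 0.1 0 0 0;0 0.005 0.004 0.1 0 0 0")

```text
time_s: 5.68
position: [0.4497, -0.2631, 0.1034]
tcp_rot: [[-0.157, 0.988, 0.006], [0.988, 0.157, -0.005], [-0.006, 0.005, -1.0]]
force: [-0.2, -0.8, 0.0]
opening: 0.451
grasp_force: 30.0
```

```bash
python3 - <<'E'
from h import *
plan(.600,-.040,.12,108)
E
```

```text
shift [ 0.393  0.367 -0.034] turn [ 0.006  0.009 -0.199] rows>= 6.5
```

jog_arm(rows="0 0.36 0.38 -0.05 0 0 -0.2;0 0.36 0.38 -0.05 0 0 -0.2;0 0.36 0.38 -0.05 0 0 -0.2;0 0.36 0.38 -0.05 0 0 -0.2;0 0.36 0.38 -0.05 0 0 -0.2;0 0.36 0.38 -0.05 0 0 -0.2;0 0.36 0.38 -0.05 0 0 -0.2;0 0.36 0.38 -0.05 0 0 -0.2;0 0.36 0.38 -0.05 0 0 -0.2")

```text
time_s: 6.43
position: [0.6064, -0.0531, 0.1242]
tcp_rot: [[-0.312, 0.95, -0.001], [0.95, 0.312, -0.0], [-0.0, -0.001, -1.0]]
force: [-0.8, -0.9, -0.4]
opening: 0.455
grasp_force: 30.0
```

```bash
python3 - <<'E'
from h import *
p=wrect("pill_tray",.012); p=wrect("gym_tray",.012);
s=bot.read_state(); print(s["position"],s["opening"]); save(p,"wr2.png")
p=wrect("pillbox_center",.1)
E
```

```text
pill_tray 0.61 px 328.0 152.0 c [630.  -9.] size [114.  70.] yaw -71.9
pill_tray 0.41 px 94.0 233.0 c [ 451. -128.] size [36. 17.] yaw 47.9
  spot 0.82 [ 0.627 -0.01   0.003]
[ 0.60612763 -0.05509959  0.12435926] 0.4513214240677166
pillbox_center 0.98 px 279.0 233.0 c [608. -54.] size [83. 44.] yaw -72.2
  spot 0.72 [ 0.607 -0.057  0.107]
```

View pics/wr2.png

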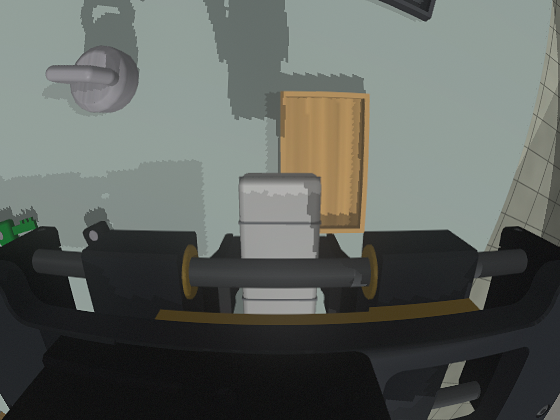

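```bash
python3 - <<'E'
from h import *
plan(.628,-.010,.038,108)
E
```

```text
shift [0.072 0.068 0.173] turn [-0.    -0.    -0.001] rows>= 2.4
```

jog_arm(rows="0 0.072 0.068 0 0 0 0;0 0.072 0.068 0 0 0 0;0 0.072 0.068 0.07 0 0 0;0 0.072 0.068 0.12 0 0 0;0 0.072 0.068 0.15 0 0 0;0 0.072 0.068 0.165 0 0 0;0 0.072 0.068 0.172 0 0 0;0 0.072 0.068 0.172 0 0 0;0.6 0.072 0.068 0.172 0 0 0;0.6 0.072 0.068 0.172 0 0 0;0.6 0.072 0.068 0.172 0 0 0;0.6 0.072 0.068 0.172 0 0 0;0.6 0.072 0.068 0.1 0 0 0;0.6 0.072 0.068 0 0 0 0;0.6 0.072 0.068 0 0 0 0")

```text
time_s: 8.13
position: [0.6319, -0.0095, 0.1302]
tcp_rot: [[-0.309, 0.951, 0.01], [0.951, 0.309, -0.002], [-0.005, 0.009, -1.0]]
force: [1.1, 0.1, 0.2]
opening: 0.599
grasp_force: 0.0
```

```bash
python3 - <<'E'
from h import *
wrect("pillbox_center",.028)
plan(.43,-.19,.15,130)
E
```

```text
pillbox_center 0.84 px 274.0 205.0 c [630.  -8.] size [85. 40.] yaw -72.3
pillbox_center 0.36 px 65.0 124.0 c [422.   5.] size [104.  54.] yaw 14.3
  spot 0.75 [ 0.627 -0.01   0.021]
 shift [-0.221 -0.49  -0.049] turn [ 0.003  0.002 -0.488] rows>= 6.5
```

```bash
python3 - <<'E'
from h import *
plan(.475,-.165,.13,130)
E
```

```text
shift [-0.201 -0.389 -0.009] turn [ 0.003  0.002 -0.488] rows>= 5.3
```

jog_arm(rows="0.6 -0.2 -0.39 -0.01 0 0 -0.488;0.6 -0.2 -0.39 -0.01 0 0 -0.488;0.6 -0.2 -0.39 -0.01 0 0 -0.488;0.6 -0.2 -0.39 -0.01 0 0 -0.488;0.6 -0.2 -0.39 -0.01 0 0 -0.488;0.6 -0.2 -0.39 -0.01 0 0 -0.488;0.6 -0.2 -0.39 -0.01 0 0 -0.488;0.6 -0.2 -0.39 -0.01 0 0 -0.488")

```text
time_s: 8.95
position: [0.4724, -0.1645, 0.1283]
tcp_rot: [[-0.64, 0.768, -0.002], [0.768, 0.64, 0.002], [0.003, -0.001, -1.0]]
force: [0.6, -0.5, -0.6]
opening: 0.6
grasp_force: 0.0
```

```bash
python3 - <<'E'
from h import *
p=wrect("key_center",.01); save(p,"wr3.png",(130,60,430,280),2)
plan(.453,-.137,.025,130)
E
```

```text
key_center 0.71 px 283.0 180.0 c [ 466. -151.] size [68. 28.] yaw -50.2
key_center 0.68 px 148.0 110.0 c [ 342. -167.] size [71. 28.] yaw 30.0
  spot 0.9 [ 0.336 -0.303  0.006]
  spot 0.65 [ 0.454 -0.141  0.006]
  spot 0.59 [ 0.323 -0.178  0.007]
 shift [0.068 0.002 0.208] turn [ 0.    -0.001  0.001] rows>= 2.6
```

View pics/wr3.png

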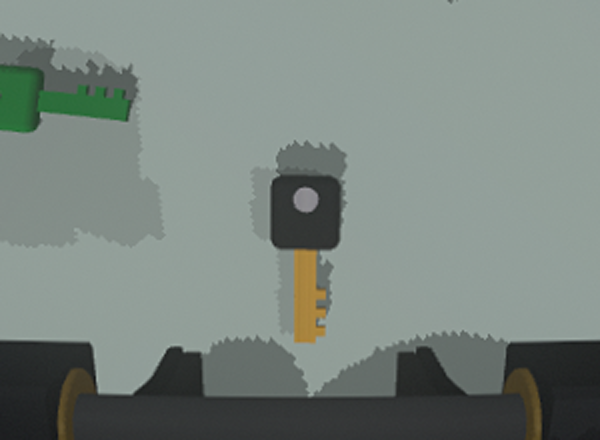

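jog_arm(rows="0.6 0.066 0.002 0 0 0 0;0.6 0.066 0.002 0.08 0 0 0;0.6 0.066 0.002 0.14 0 0 0;0.6 0.066 0.002 0.18 0 0 0;0.6 0.066 0.002 0.2 0 0 0;0.6 0.066 0.002 0.205 0 0 0;0.6 0.066 0.002 0.205 0 0 0;0 0.066 0.002 0.205 0 0 0;0 0.066 0.002 0.205 0 0 0;0 0.066 0.002 0.205 0 0 0;0 0.066 0.002 0.205 0 0 0;0 0.066 0.002 0.205 0 0 0;0 0.066 0.002 0.205 0 0 0;0 0.066 0.002 0.1 0 0 0;0 0.066 0.002 0 0 0 0;0 0.066 0.002 0 0 0 0")

```text
time_s: 10.43
position: [0.4541, -0.139, 0.1319]
tcp_rot: [[-0.642, 0.766, 0.002], [0.766, 0.642, -0.001], [-0.002, 0.001, -1.0]]
force: [0.6, -0.7, 0.3]
opening: 0.314
grasp_force: 30.0
```

```bash
python3 - <<'E'
from h import *
wrect("key_bowl",.036); p=capture("top"); rect(p,"key_bowl",.036)
plan(.593,-.216,.12,94)
E
```

```text
17 key_bowl 0.79 c [ 634. -253.] size [157.  93.] yaw 60.7 pca 60.2
 shift [-0.3    0.115  0.018] turn [-0.001 -0.001  0.8  ] rows>= 5.0
```

jog_arm(rows="0 -0.3 0.115 0 0 0 0.8;0 -0.3 0.115 0 0 0 0.8;0 -0.3 0.115 0 0 0 0.8;0 -0.3 0.115 0 0 0 0.8;0 -0.3 0.115 0 0 0 0.8;0 -0.3 0.115 0 0 0 0.8;0 -0.3 0.115 0 0 0 0.8;0 -0.3 0.115 0 0 0 0.8")

```text
time_s: 11.35
position: [0.5914, -0.2151, 0.1277]
tcp_rot: [[-0.072, 0.997, -0.005], [0.997, 0.072, 0.003], [0.003, -0.005, -1.0]]
force: [-0.3, 0.5, -0.3]
opening: 0.319
grasp_force: 30.0
```

```bash
python3 - <<'E'
from h import *
p=wrect("key_bowl",.036); save(p,"wr4.png")
plan(.593,-.216,.044,94)
E
```

```text
spot 0.94 [ 0.607 -0.236 -0.003]
 shift [-0.001  0.001  0.17 ] turn [-0.002 -0.001  0.001] rows>= 2.0
```

View pics/wr4.png

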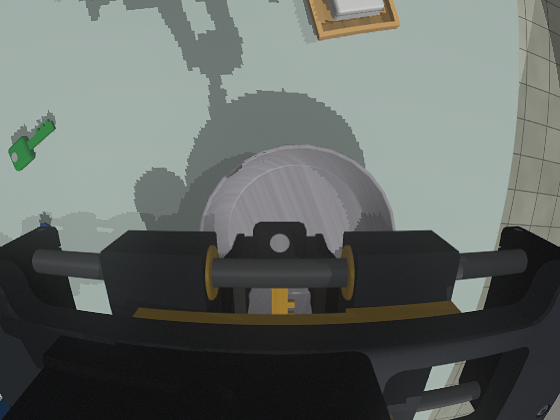

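jog_arm(rows="0 0.002 0.003 0.07 0 0 0;0 0.002 0.003 0.12 0 0 0;0 0.002 0.003 0.16 0 0 0;0 0.002 0.003 0.185 0 0 0;0 0.002 0.003 0.185 0 0 0;0.45 0.002 0.003 0.185 0 0 0;0.45 0.002 0.003 0.185 0 0 0;0.45 0.002 0.003 0.185 0 0 0;0.45 0.002 0.003 0.185 0 0 0;0.45 0.002 0.003 0.1 0 0 0;0.45 0.002 0.003 0 0 0 0;0.45 0.002 0.003 -0.05 0 0 0")

```text
time_s: 12.5
position: [0.5955, -0.2155, 0.1568]
tcp_rot: [[-0.07, 0.998, 0.001], [0.998, 0.07, -0.001], [-0.001, 0.001, -1.0]]
force: [1.1, -0.6, -0.5]
opening: 0.449
grasp_force: 0.0
```

```bash
python3 - <<'E'
from h import *
plan(.434,.085,.13,93)
E
```

```text
shift [ 0.622 -0.28   0.053] turn [0.001 0.001 0.022] rows>= 8.2
```

jog_arm(rows="0.6 0.622 -0.28 0 0 0 0.02;0.6 0.622 -0.28 0 0 0 0.02;0.6 0.622 -0.28 0 0 0 0.02;0.6 0.622 -0.28 0 0 0 0.02;0.6 0.622 -0.28 0 0 0 0.02;0.6 0.622 -0.28 0 0 0 0.02;0.6 0.622 -0.28 0 0 0 0.02;0.6 0.622 -0.28 0 0 0 0.02;0.6 0.622 -0.28 0 0 0 0.02;0.6 0.622 -0.28 0 0 0 0.02;0.6 0.622 -0.28 0 0 0 0.02")

```text
time_s: 13.42
position: [0.4351, 0.0852, 0.1554]
tcp_rot: [[-0.056, 0.998, 0.003], [0.998, 0.056, -0.001], [-0.001, 0.003, -1.0]]
force: [0.7, -0.5, 0.5]
opening: 0.601
grasp_force: 0.0
```

```bash
python3 - <<'E'
from h import *
p=wrect("fob_center",.014); save(p,"wr5.png"); wrect("ring_center",.025)
plan(.436,.141,.025,93)
E
```

```text
fob_center 0.93 px 283.0 137.0 c [437. 140.] size [69. 35.] yaw -85.2
  spot 0.71 [0.434 0.141 0.012]
ring_center 0.81 px 290.0 17.0 c [439. 245.] size [58. 33.] yaw 4.0
  spot 0.83 [0.437 0.265 0.009]
 shift [0.114 0.008 0.259] turn [ 0.001  0.    -0.001] rows>= 3.4
```

View pics/wr5.png

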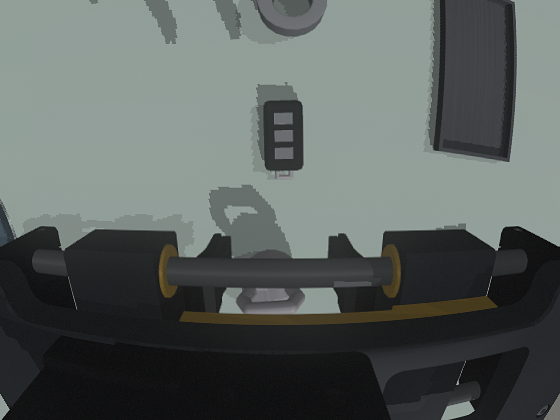

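jog_arm(rows="0.6 0.117 0.009 0 0 0 0;0.6 0.117 0.009 0.08 0 0 0;0.6 0.117 0.009 0.16 0 0 0;0.6 0.117 0.009 0.21 0 0 0;0.6 0.117 0.009 0.24 0 0 0;0.6 0.117 0.009 0.257 0 0 0;0.6 0.117 0.009 0.257 0 0 0;0 0.117 0.009 0.257 0 0 0;0 0.117 0.009 0.257 0 0 0;0 0.117 0.009 0.257 0 0 0;0 0.117 0.009 0.257 0 0 0;0 0.117 0.009 0.257 0 0 0;0 0.117 0.009 0.257 0 0 0;0 0.117 0.009 0.12 0 0 0;0 0.117 0.009 -0.01 0 0 0;0 0.117 0.009 -0.01 0 0 0;0 0.117 0.009 -0.01 0 0 0")

```text
time_s: 15.13
position: [0.438, 0.1443, 0.1646]
tcp_rot: [[-0.054, 0.998, 0.01], [0.999, 0.054, 0.001], [0.0, 0.01, -1.0]]
force: [0.2, -0.1, 0.2]
opening: 0.387
grasp_force: 29.9
```

```bash
python3 - <<'E'
from h import *
plan(.634,-.236,.15,93)
E
```

```text
shift [-0.781  0.35   0.033] turn [ 0.013 -0.     0.002] rows>= 10.3
```

jog_arm(rows="0 -0.781 0.35 0.02 0.01 0 0;0 -0.781 0.35 0.02 0.01 0 0;0 -0.781 0.35 0.02 0.01 0 0;0 -0.781 0.35 0.02 0.01 0 0;0 -0.781 0.35 0.02 0.01 0 0;0 -0.781 0.35 0.02 0.01 0 0;0 -0.781 0.35 0.02 0.01 0 0;0 -0.781 0.35 0.02 0.01 0 0;0 -0.781 0.35 0.02 0.01 0 0;0 -0.781 0.35 0.02 0.01 0 0;0 -0.781 0.35 0.02 0.01 0 0;0 -0.781 0.35 0.02 0.01 0 0;0 -0.781 0.35 0.02 0.01 0 0")

```text
time_s: 16.22
position: [0.6299, -0.2365, 0.1486]
tcp_rot: [[-0.052, 0.999, -0.01], [0.999, 0.052, 0.001], [0.002, -0.01, -1.0]]
force: [-0.3, 0.5, -0.1]
opening: 0.391
grasp_force: 29.9
```

```bash
python3 - <<'E'
from h import *
plan(.634,-.236,.042,93)
E
```

```text
shift [0.    0.01  0.213] turn [-0.012 -0.002  0.   ] rows>= 2.6
```

jog_arm(rows="0 0 0.008 0.08 0 0 0;0 0 0.008 0.15 0 0 0;0 0 0.008 0.19 0 0 0;0 0 0.008 0.213 0 0 0;0 0 0.008 0.213 0 0 0;0.55 0 0.008 0.213 0 0 0;0.55 0 0.008 0.213 0 0 0;0.55 0 0.008 0.213 0 0 0;0.55 0 0.008 0.213 0 0 0;0.55 0 0.008 0.1 0 0 0;0.55 0 0.008 0 0 0 0;0.55 0 0.008 -0.03 0 0 0;0.55 0 0.008 -0.03 0 0 0")

```text
time_s: 17.3
position: [0.6403, -0.2393, 0.1749]
tcp_rot: [[-0.054, 0.999, 0.009], [0.999, 0.054, -0.01], [-0.01, 0.008, -1.0]]
force: [1.4, -1.0, 0.9]
opening: 0.552
grasp_force: 0.0
```

```bash
python3 - <<'E'
from h import *
plan(.43,.1,.16,51); plan(.40,.2,.16,51)
E
```

```text
shift [ 0.7   -0.384  0.02 ] turn [0.015 0.009 0.935] rows>= 9.6
 shift [ 0.903 -0.433  0.017] turn [0.015 0.009 0.935] rows>= 12.0
```

jog_arm(rows="0.9 0.903 -0.43 0.01 0 0 0.93;0.9 0.903 -0.43 0.01 0 0 0.93;0.9 0.903 -0.43 0.01 0 0 0.93;0.9 0.903 -0.43 0.01 0 0 0.93;0.9 0.903 -0.43 0.01 0 0 0.93;0.9 0.903 -0.43 0.01 0 0 0.93;0.9 0.903 -0.43 0.01 0 0 0.93;0.9 0.903 -0.43 0.01 0 0 0.93;0.9 0.903 -0.43 0.01 0 0 0.93;0.9 0.903 -0.43 0.01 0 0 0.93;0.9 0.903 -0.43 0.01 0 0 0.93;0.9 0.903 -0.43 0.01 0 0 0.93;0.9 0.903 -0.43 0.01 0 0 0.93;0.9 0.903 -0.43 0.01 0 0 0.93")

```text
time_s: 18.47
position: [0.395, 0.2047, 0.162]
tcp_rot: [[0.622, 0.783, -0.006], [0.783, -0.622, -0.0], [-0.004, -0.005, -1.0]]
force: [0.2, -0.7, 0.2]
opening: 0.9
grasp_force: 0.0
```

```bash
python3 - <<'E'
from h import *
p=wrect("ring_center",.025); save(p,"wr6.png"); wrect("gym_tray",.012)
plan(.436,.263,.034,51)
p=capture("top"); save(p,"top2.png",(170,130,420,310),3.2)
E
```

```text
ring_center 0.9 px 274.0 118.0 c [437. 264.] size [59. 58.] yaw -38.6
ring_center 0.53 px 541.0 214.0 c [626.  -1.] size [103.  46.] yaw -70.9
gym_tray 0.89 px 451.0 54.0 c [628. 220.] size [156. 100.] yaw 89.5
gym_tray 0.57 px 270.0 118.0 c [438. 265.] size [62. 61.] yaw 65.3
  spot 0.63 [ 0.631  0.233 -0.002]
 shift [ 0.145 -0.015  0.254] turn [-0.007  0.006  0.001] rows>= 3.5
```

View pics/top2.png

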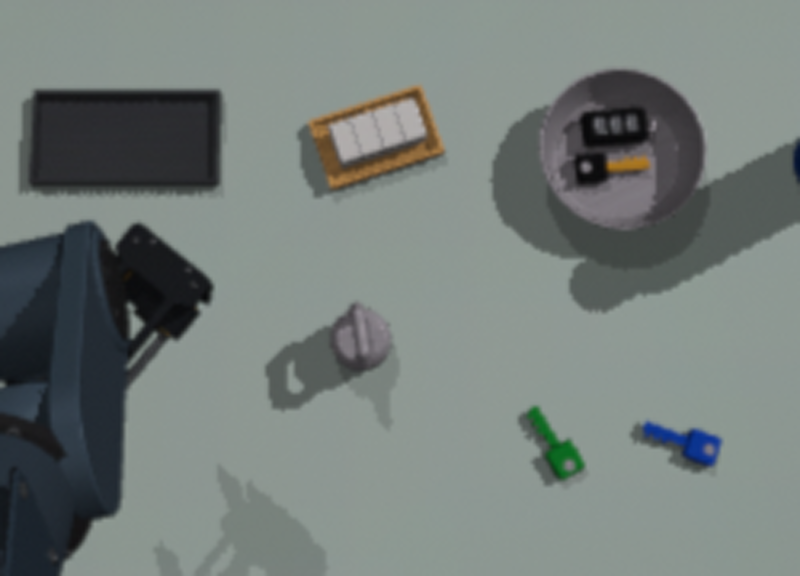

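jog_arm(rows="0.9 0.147 -0.015 0 0 0 0;0.9 0.147 -0.015 0.05 0 0 0;0.9 0.147 -0.015 0.13 0 0 0;0.9 0.147 -0.015 0.2 0 0 0;0.9 0.147 -0.015 0.24 0 0 0;0.9 0.147 -0.015 0.255 0 0 0;0.9 0.147 -0.015 0.255 0 0 0;0 0.147 -0.015 0.255 0 0 0;0 0.147 -0.015 0.255 0 0 0;0 0.147 -0.015 0.255 0 0 0;0 0.147 -0.015 0.255 0 0 0;0 0.147 -0.015 0.255 0 0 0;0 0.147 -0.015 0.255 0 0 0;0 0.147 -0.015 0.15 0 0 0;0 0.147 -0.015 0.1 0 0 0;0 0.147 -0.015 0.1 0 0 0")

```text
time_s: 20.15
position: [0.4391, 0.2662, 0.1157]
tcp_rot: [[0.626, 0.78, 0.002], [0.78, -0.626, 0.003], [0.004, -0.0, -1.0]]
force: [1.0, 0.6, -0.7]
opening: 0.671
grasp_force: 30.0
```

```bash
python3 - <<'E'
from h import *
plan(.57,.21,.12,51);plan(.629,.275,.12,51)
E
```

```text
shift [ 0.076  0.274 -0.008] turn [-0.    -0.005  0.006] rows>= 3.4
 shift [ 0.251  0.285 -0.008] turn [-0.    -0.005  0.006] rows>= 4.6
```

jog_arm(rows="0 0.076 0.274 -0.03 0 0 0;0 0.076 0.274 -0.03 0 0 0;0 0.076 0.274 -0.03 0 0 0;0 0.076 0.274 -0.03 0 0 0;0 0.076 0.274 -0.03 0 0 0;0 0.076 0.274 -0.03 0 0 0")

```text
time_s: 20.65
position: [0.5669, 0.208, 0.1248]
tcp_rot: [[0.627, 0.779, -0.008], [0.779, -0.627, -0.0], [-0.005, -0.006, -1.0]]
force: [0.0, 0.8, -0.6]
opening: 0.668
grasp_force: 30.0
```

```bash
python3 - <<'E'
from h import *
wrect("gym_tray",.012); p=wrect("ring_center",.11); save(p,"wr7.png")
plan(.630,.275,.038,51)
E
```

```text
gym_tray 0.89 px 319.0 131.0 c [631. 232.] size [181.  93.] yaw 89.7
  spot 0.81 [ 0.63   0.233 -0.001]
ring_center 0.68 px 279.0 246.0 c [565. 210.] size [65. 58.] yaw 36.7
 shift [0.185 0.021 0.172] turn [-0.009  0.008  0.007] rows>= 3.0
```

View pics/wr7.png

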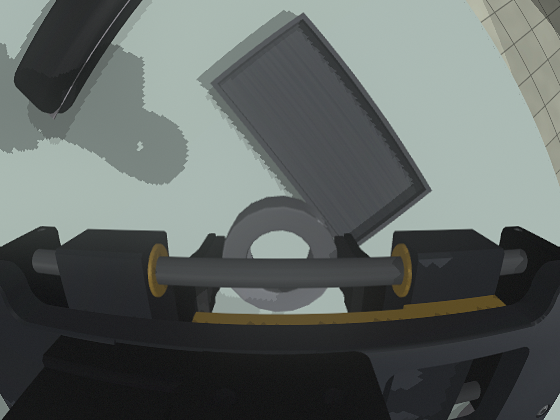

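jog_arm(rows="0 0.184 0.023 0 0 0 0;0 0.184 0.023 0 0 0 0;0 0.184 0.023 0.04 0 0 0;0 0.184 0.023 0.1 0 0 0;0 0.184 0.023 0.145 0 0 0;0 0.184 0.023 0.165 0 0 0;0 0.184 0.023 0.172 0 0 0;0 0.184 0.023 0.172 0 0 0;0.8 0.184 0.023 0.172 0 0 0;0.8 0.184 0.023 0.172 0 0 0;0.8 0.184 0.023 0.172 0 0 0;0.8 0.184 0.023 0.172 0 0 0;0.8 0.184 0.023 0.1 0 0 0;0.8 0.184 0.023 0 0 0 0;0.8 0.184 0.023 -0.06 0 0 0;0.8 0.184 0.023 -0.06 0 0 0")

```text
time_s: 22.28
position: [0.639, 0.2747, 0.1638]
tcp_rot: [[0.626, 0.78, 0.009], [0.78, -0.626, 0.004], [0.009, 0.005, -1.0]]
force: [1.6, 0.5, 0.6]
opening: 0.801
grasp_force: 0.0
```

```bash
python3 - <<'E'
from h import *
p=wrect("ring_center",.029)
plan(.38,.0,.18,9)
E
```

```text
ring_center 0.55 px 273.0 208.0 c [634. 275.] size [60. 59.] yaw 75.6
  spot 0.98 [0.632 0.276 0.014]
 shift [-0.743 -0.053 -0.046] turn [-0.004  0.008  0.938] rows>= 9.0
```

jog_arm(rows="0.5 -0.733 -0.05 -0.05 0 0 0.938;0.5 -0.733 -0.05 -0.05 0 0 0.938;0.5 -0.733 -0.05 -0.05 0 0 0.938;0.5 -0.733 -0.05 -0.05 0 0 0.938;0.5 -0.733 -0.05 -0.05 0 0 0.938;0.5 -0.733 -0.05 -0.05 0 0 0.938;0.5 -0.733 -0.05 -0.05 0 0 0.938;0.5 -0.733 -0.05 -0.05 0 0 0.938;0.5 -0.733 -0.05 -0.05 0 0 0.938;0.5 -0.733 -0.05 -0.05 0 0 0.938;0.5 -0.733 -0.05 -0.05 0 0 0.938;0.5 -0.733 -0.05 -0.05 0 0 0.938;0.5 -0.733 -0.05 -0.05 0 0 0.938")

```text
time_s: 23.52
position: [0.3852, 0.0035, 0.1809]
tcp_rot: [[0.987, 0.158, -0.008], [0.158, -0.987, -0.0], [-0.008, -0.001, -1.0]]
force: [-0.6, 0.8, -0.1]
opening: 0.502
grasp_force: 0.0
```

```bash
python3 - <<'E'
from h import *
s=bot.read_state(); p=wrect("weight_center",.04); save(p,"wr8.png",(180,50,380,250),3)
import pickle; pickle.dump((p,s),open("w.pkl","wb"))
plan(.433,.003,.063,9)
E
```

```text
weight_center 0.94 px 283.0 147.0 c [434.   8.] size [54. 53.] yaw 54.5
  spot 0.67 [0.431 0.014 0.036]
 shift [0.096 0.017 0.235] turn [-0.001  0.01   0.003] rows>= 3.1
```

View pics/wr8.png

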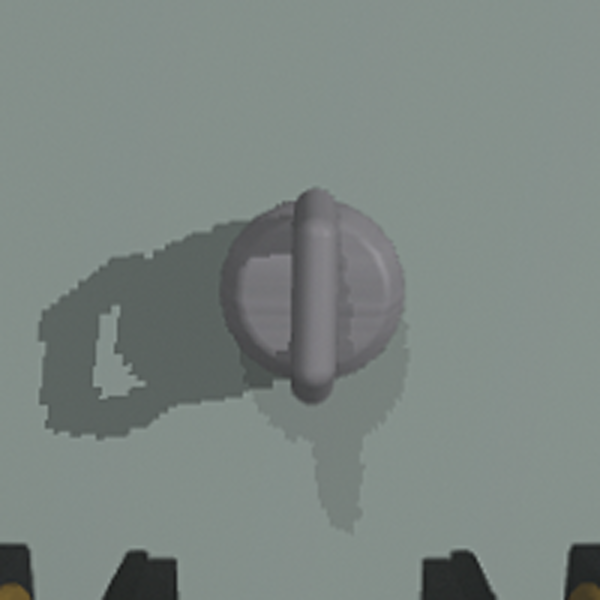

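```bash
python3 - <<'E'
from h import *
import pickle; p,s=pickle.load(open("w.pkl","rb"))
for uv in ((315,215),(314,300),(313,385)): print(wray(p,s,(uv[0]/3+180,uv[1]/3+50),.068))
E
```

```text
[0.45546841 0.01045179 0.068     ]
[0.43366991 0.00717749 0.068     ]
[0.41154426 0.00383537 0.068     ]
```

jog_arm(rows="0.5 0.096 0.008 0 0 0.01 0;0.5 0.096 0.008 0.06 0 0.01 0;0.5 0.096 0.008 0.12 0 0.01 0;0.5 0.096 0.008 0.17 0 0.01 0;0.5 0.096 0.008 0.2 0 0.01 0;0.5 0.096 0.008 0.224 0 0.01 0;0.5 0.096 0.008 0.224 0 0.01 0;0 0.096 0.008 0.224 0 0.01 0;0 0.096 0.008 0.224 0 0.01 0;0 0.096 0.008 0.224 0 0.01 0;0 0.096 0.008 0.224 0 0.01 0;0 0.096 0.008 0.224 0 0.01 0;0 0.096 0.008 0.224 0 0.01 0;0 0.096 0.008 0.224 0 0.01 0;0 0.096 0.008 0.215 0 0.01 0;0 0.096 0.008 0.2 0 0.01 0;0 0.096 0.008 0.18 0 0.01 0;0 0.096 0.008 0.16 0 0.01 0;0 0.096 0.008 0.15 0 0.01 0;0 0.096 0.008 0.15 0 0.01 0")

```text
time_s: 25.33
position: [0.4323, 0.0065, 0.1069]
tcp_rot: [[0.988, 0.157, 0.001], [0.157, -0.988, 0.0], [0.002, -0.0, -1.0]]
force: [0.6, 0.3, -7.4]
opening: 0.126
grasp_force: 30.0
```

```bash
python3 - <<'E'
from h import *
plan(.58,.15,.12,5);plan(.631,.189,.12,3)
E
```

```text
shift [ 0.337 -0.237 -0.026] turn [-0.    -0.002  0.089] rows>= 4.9
 shift [ 0.45  -0.298 -0.026] turn [-0.    -0.002  0.134] rows>= 6.5
```

jog_arm(rows="0 0.03 -0.02 -0.026 0 0 0;0 0.07 -0.046 -0.026 0 0 0;0 0.11 -0.073 -0.026 0 0 0;0 0.15 -0.1 -0.026 0 0 0;0 0.19 -0.126 -0.026 0 0 0.02;0 0.23 -0.152 -0.026 0 0 0.04;0 0.27 -0.178 -0.026 0 0 0.06;0 0.31 -0.205 -0.026 0 0 0.08;0 0.35 -0.231 -0.026 0 0 0.1;0 0.39 -0.257 -0.026 0 0 0.12;0 0.42 -0.277 -0.026 0 0 0.13;0 0.44 -0.29 -0.026 0 0 0.13;0 0.45 -0.296 -0.026 0 0 0.13;0 0.45 -0.296 -0.026 0 0 0.13;0 0.45 -0.296 -0.026 0 0 0.13")

```text
time_s: 26.58
position: [0.6293, 0.1876, 0.1177]
tcp_rot: [[0.998, 0.056, -0.004], [0.056, -0.998, -0.0], [-0.004, -0.0, -1.0]]
force: [-0.5, -0.3, -8.5]
opening: 0.124
grasp_force: 30.0
```

```bash
python3 - <<'E'
from h import *
p=wrect("weight_center",.1); save(p,"wr9.png")
plan(.631,.190,.074,3)
s=bot.read_state(); print(s["grasp_force"],s["force"])
E
```

```text
weight_center 0.68 px 280.0 228.0 c [635. 183.] size [65. 43.] yaw 24.9
weight_center 0.37 px 229.0 182.0 c [657. 218.] size [117.  59.] yaw 89.7
  spot 0.88 [0.63  0.188 0.084]
  spot 0.25 [0.632 0.274 0.014]
 shift [ 0.003 -0.005  0.089] turn [-0.     0.003  0.003] rows>= 1.1
29.99247819185257 [-0.08965138 -0.39816793 -6.5018005 ]
```

View pics/wr9.png

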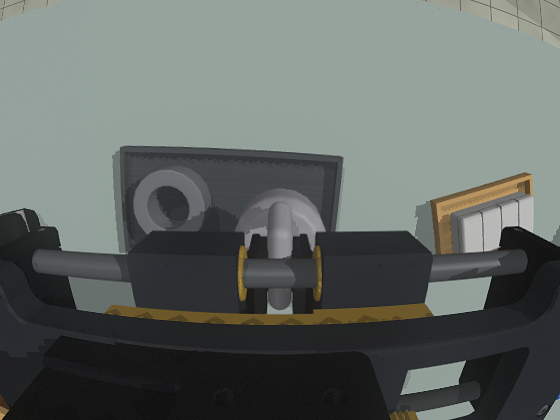

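jog_arm(rows="0 0.003 -0.004 0.02 0 0 0;0 0.003 -0.004 0.04 0 0 0;0 0.003 -0.004 0.06 0 0 0;0 0.003 -0.004 0.07 0 0 0;0 0.003 -0.004 0.078 0 0 0;0 0.003 -0.004 0.083 0 0 0;0 0.003 -0.004 0.086 0 0 0;0 0.003 -0.004 0.088 0 0 0;0 0.003 -0.004 0.088 0 0 0;0 0.003 -0.004 0.088 0 0 0")

```text
time_s: 27.57
position: [0.6327, 0.1903, 0.0755]
tcp_rot: [[0.998, 0.055, 0.001], [0.055, -0.998, 0.001], [0.001, -0.001, -1.0]]
force: [-0.4, -0.4, -7.8]
opening: 0.122
grasp_force: 30.0
```

Still hanging; lower in 0.5 mm steps until the force drops.

jog_arm(rows="0 0 0 0.001 0 0 0;0 0 0 0.002 0 0 0;0 0 0 0.003 0 0 0;0 0 0 0.004 0 0 0;0 0 0 0.004 0 0 0;0 0 0 0.004 0 0 0")

```text
time_s: 28.07
position: [0.6326, 0.1902, 0.0737]
tcp_rot: [[0.998, 0.055, 0.001], [0.055, -0.998, 0.001], [0.001, -0.001, -1.0]]
force: [-0.5, -0.2, -3.4]
opening: 0.127
grasp_force: 30.0
```

jog_arm(rows="0 0 0 0.001 0 0 0;0 0 0 0.001 0 0 0;0.2 0 0 0.001 0 0 0;0.3 0 0 0.001 0 0 0;0.4 0 0 0.001 0 0 0;0.45 0 0 0.001 0 0 0;0.45 0 0 0.001 0 0 0;0.45 0 0 0.001 0 0 0;0.45 0 0 -0.03 0 0 0;0.45 0 0 -0.08 0 0 0;0.45 0 0 -0.14 0 0 0;0.45 0 0 -0.2 0 0 0;0.45 -0.15 0 -0.25 0 0 0;0.45 -0.3 0 -0.25 0 0 0;0.45 -0.3 0 -0.25 0 0 0;0.45 -0.3 0 -0.25 0 0 0;0.45 -0.3 0 -0.25 0 0 0;0.45 -0.3 0 -0.25 0 0 0")

```text
time_s: 29.57
position: [0.4813, 0.182, 0.1987]
tcp_rot: [[0.998, 0.056, 0.0], [0.056, -0.998, 0.001], [0.0, -0.001, -1.0]]
force: [1.0, -0.1, 0.1]
opening: 0.45
grasp_force: 0.0
```

```bash
python3 - <<'E'
from h import *
p=wrect("weight_center",.04); wrect("ring_center",.029); wrect("pillbox_center",.028)
p=capture("side"); q=capture("top")
a=cv2.resize(p["pixels"][120:360,190:390],(400,480)); b=cv2.resize(q["pixels"][130:250,165:405],(400,200))
im=np.zeros((480,800,3),np.uint8); im[:,:400]=a; im[:200,400:]=b; cv2.imwrite("pics/fin.png",im[:,:,::-1])
for l in ("weight_center","ring_center","pillbox_center","fob_center","key_center","bottle_center","case_center"): print(l,[[np.round(r["point"],3) for r in spot_point(l,c)] for c in (p,q)])
E
```

```text
weight_center 0.88 px 280.0 39.0 c [632. 189.] size [61. 55.] yaw -36.8
  spot 0.77 [0.63  0.193 0.039]
ring_center 0.96 px 196.0 45.0 c [631. 271.] size [66. 59.] yaw 37.5
ring_center 0.48 px 56.0 141.0 c [538. 441.] size [162.  84.] yaw 11.9
  spot 0.96 [0.632 0.277 0.014]
pillbox_center 0.56 px 461.0 74.0 c [628.  -4.] size [95. 40.] yaw -72.4
pillbox_center 0.32 px 556.0 125.0 c [ 598. -156.] size [78. 18.] yaw 7.4
  spot 0.95 [ 0.626 -0.011  0.02 ]
  spot 0.46 [0.631 0.189 0.04 ]
weight_center [[array([0.63 , 0.186, 0.039])], [array([0.632, 0.192, 0.034]), array([ 0.593, -0.212,  0.011])]]
ring_center [[array([0.627, 0.274, 0.017]), array([ 0.608, -0.238, -0.003])], []]
pillbox_center [[array([ 0.628, -0.01 ,  0.017])], [array([0.631, 0.194, 0.04 ]), array([ 0.633, -0.012,  0.014])]]
fob_center [[array([ 0.637, -0.234,  0.012]), array([ 0.611, -0.236, -0.003])], [array([ 0.639, -0.238,  0.012])]]
key_center [[array([ 0.594, -0.21 ,  0.011]), array([ 0.319, -0.176,  0.007]), array([ 0.333, -0.303,  0.004])], [array([ 0.591, -0.214,  0.009]), array([ 0.318, -0.176,  0.006]), array([ 0.33 , -0.304,  0.006])]]
bottle_center [[array([ 0.597, -0.439,  0.102]), array([ 0.627, -0.009,  0.016])], [array([ 0.6  , -0.439,  0.098]), array([ 0.636, -0.24 ,  0.014])]]
case_center [[array([0.538, 0.446, 0.022])], [array([0.535, 0.443, 0.022])]]
```

View pics/fin.png

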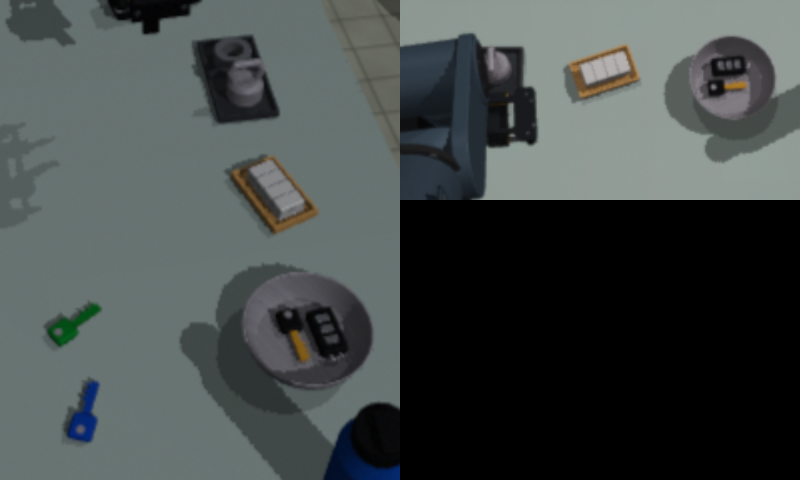

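Everything is in place: weight and ring in the steel tray, box flat in the wooden tray, fob and key in the bowl. The bottle and the case have not moved.

```bash
python3 -c "
from rig import bot; print(bot.hand_in())"
```

```text
the job is handed in; nothing more can be done
None
```

I handed the job in after about 30 s of robot time. In the last pictures, the weight and ring were side by side in the training tray, the pill box lay flat and lengthwise in the small tray, the fob and door key were in the bowl, and the bottle and glasses case had not moved; the hand-in gave no verdict.

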